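Feel along the raised dots of a glazed tile

TASK

Check the glaze on the white tile by touch: starting from the end where the red cup stands, run your closed fingertips, pointing down, lightly along the wavy row of five raised blue dots, touching every dot in turn and staying down close to the tile between dots, then lift your hand clear. Touch gently: do not push the sprung plate down onto its stop, do not lift the tile or shift it off the plate, and leave the cups, the pot and the brush where they are.

Things in the scene. Friction and masses are not known exactly. Their poses are not given: they have to be found in the camera images.
- stand: Blue-painted steel checking stand, fixed to the bench, 150 x 330 mm (its x and y) and 48 mm high. Origin: under its centre, on the bench. Its y axis runs along the length of the tile.
- plate (a joint): Sprung grey plate with 6 mm high wooden lips, 140 x 320 mm, on top of the stand: 0 = up at its top stop (plate surface 76 mm above the bench), grows as it is pushed down, 0.014 m = down on its bottom stop. It starts to give at about 1.5 N (1 to 2 N) of push and then takes 0.45 N per mm; it springs back by itself and stays level.
- plate_mid (a point): Centre of the plate's upper surface, under the tile.
- tile_mid (a point): Centre of the upper face of the white glazed tile, 118 x 298 x 12 mm, about 0.55 kg, lying loose on the plate inside its lips (about 3 mm play). The face is level, 88 mm above the bench with the plate up; axes as the stand's, within a degree or so. Two thin blue border lines are flat decoration.
- dot1: Raised dark-blue glazed dot no. 1 of 5, part of the tile: low dome 18 mm across, 3 mm high. Origin: centre of its base, on the tile's upper face, so its top is 3 mm higher. Dot 1 is at the stand's -y end, dot 5 at its +y end; the row is wavy, 60 mm from dot to dot along y, up to 20 mm either side of the middle line.
- dot2: Raised dark-blue glazed dot no. 2 of 5, part of the tile: low dome 18 mm across, 3 mm high. Origin: centre of its base, on the tile's upper face, so its top is 3 mm higher. 
- dot3: Raised dark-blue glazed dot no. 3 of 5, part of the tile: low dome 18 mm across, 3 mm high. Origin: centre of its base, on the tile's upper face, so its top is 3 mm higher. 
- dot4: Raised dark-blue glazed dot no. 4 of 5, part of the tile: low dome 18 mm across, 3 mm high. Origin: centre of its base, on the tile's upper face, so its top is 3 mm higher. 
- dot5: Raised dark-blue glazed dot no. 5 of 5, part of the tile: low dome 18 mm across, 3 mm high. Origin: centre of its base, on the tile's upper face, so its top is 3 mm higher. 
- gap1 (a point): Point on the tile's upper face half-way between dot 1 and dot 2.
- gap2 (a point): Point on the tile's upper face half-way between dot 2 and dot 3.
- gap3 (a point): Point on the tile's upper face half-way between dot 3 and dot 4.
- gap4 (a point): Point on the tile's upper face half-way between dot 4 and dot 5.
- red_cup: Red cup, 60 mm across, 60 mm high, loose, standing on the bench off one end of the stand (the red cup off one end, the green cup off the other; which is which varies). Origin: centre of its underside.
- green_cup: Green cup, 60 mm across, 60 mm high, loose, standing on the bench off one end of the stand (the red cup off one end, the green cup off the other; which is which varies). Origin: centre of its underside.
- lidded_pot: Terracotta pot with a knobbed lid (one piece), 72 mm across, 70 mm high, loose on the bench beyond the stand. Origin: centre of its underside.
- brush: Flat brush with a wooden handle, lying loose, 200 mm long, 42 mm wide, 20 mm high, roughly parallel to the stand, on the bench on the robot's side of the stand. Origin: on its underside.
- tile: The white tile itself. Origin: centre of its underside, 76 mm above the bench with the plate up.
Mind the look-alikes: they are no part of the job. What is shaped like the red_cup but purple is not meant.

How it is judged:
By the outcome, as a careful person would: the job done as asked, in the order asked, and still so for the second after the job is handed in, with the robot touching nothing.
It also fails if it takes over 45 s, if anything falls off the work surface, if the arm or the gripper's body presses on something with over 40 N, if the wrist force passes 120 N, or if a joint passes its speed limit or range.

ROBOT

A 6-joint arm with a two-finger parallel gripper is mounted at the origin on the work surface. World frame = base frame: x ahead of the robot, y to its left, z up, the work surface at z = 0. Lengths are in m, angles in rad, forces in N, time in s.
With the tool pointing down it reaches from about 0.4 to 0.825 m from the base axis. Payload 7 kg.
Tool frame: the origin (TCP) lies at the centre of the arm's flange, where the gripper is bolted on; the fingertips stand 178 mm ahead of it and the grasp point (between the pads) lies 159 mm ahead of it (arm.tip_reach is the distance from the TCP to the fingertips, in m); z points along the fingers, y is the direction in which the jaws open and shut (so a half turn about z gives the same grasp; the last joint's range is limited). The gripper opens to 88 mm and grips with 3 to 60 N. Pads are 19 mm wide; open, the fingers measure 130 mm over their backs; the gripper's body (78 mm by 193 mm) begins 47 mm behind the grasp point.
Start: joints at [-0.983, 0.359, 0.012, 0, -1.224, -0.288], TCP at [0.199, -0.645, 0.405] pointing down, gripper open.
Joint ranges: [-3.07, 3.07], [-1.43, 2.12], [-1.02, 1.25], [-3.03, 1.67], [-3.05, -0], [-3.03, 3.03]. Speed limits (rad/s): [2.39, 2.39, 3.01, 3.14, 3.14, 3.14].

INTERFACE

Orientations are given as [roll, pitch, yaw] about the fixed x, y, z axes, in that order (R = Rz(yaw) Ry(pitch) Rx(roll)).
In Python, from station import arm gives the robot as it stands.
- The arm moves only by the shell command python3 -m inch 'ROWS' [OPENING] [FORCE]. ROWS is JSON, a list that holds one entry, the list of rows, each a list of 6 numbers: the shift along the world's x, y, z in units of 200 mm (1.0 is 200 mm), then the turn, a rotation vector about the world's x, y, z in units of 180 degrees (1.0 is 180 degrees). A call has 1 to 8 rows; each row is the pose to reach, as a shift and turn from the pose commanded when the call began, turning the shorter way round; what a row does not reach only later rows make up. A row lasts 1/8 s, in which the tool goes at most 62.5 mm and 10.7 degrees, less where a joint would pass 70% of its speed; a pose out of reach is approached as far as the arm can. A call with a number of a shift or a turn outside -1 to 1 is refused whole. A call with a gripper value outside its range is refused whole. OPENING is the finger opening in mm, from 0 to 87.6, set as the call begins (- or left out, the last holds). The fingers move at their own pace and stop on an object; FORCE is the grip in N (left out, the last holds). Time passes only in rows, so rows that repeat a pose let the fingers close. It gives the time, the measured TCP pose, the force and the opening at its end, in the units of the state.
- arm.get_state(): the state, without advancing time (a new reading comes with each control period).
- arm.grab_frame(name): name is "scene" or "top" or "wrist"; returns the picture (384x512x3 uint8, blue, green, red); there is no depth.
- arm.camera_params(name): a dict with "vertical_fov" (degrees; the focal length in pixels is half the picture's height over the tangent of half this angle, whatever the lens; pixels are square), "cx", "cy" (the principal point, pixels), "k1" (the pictures are not rectified: a ray, as slopes to the right and down, at radius r is drawn at 1 + k1 r^2 times it, then the intrinsics apply), "pose" (4x4, takes a point from camera to world coordinates). Camera axes: x right, y down, z forward; pixel columns grow to the right and rows downward; lengths in m; the calibration is good to about 2 mm. A picture is of the moment at which its call begins: read the wrist's pose just before it. camera_params takes no time and is no camera call; for the wrist camera it gives the pose at the moment of the call.
- arm.job_done(): hands the job in, once; it reports no verdict.
Trained networks look in the newest picture that a camera, given by its name, has taken for a name from the list of things; names that differ only in an ending like _2 or _b are one class to them, and where a whole thing is asked for, a point or a joint stands for the part that bears it (a point fixed in the world has none). Each returns a list of dicts, best first, with "score" (0 to 1); they miss things now and then, are a little off and sometimes report something else, mostly with a low value. They report only what shows in the picture. A call takes as long as a camera call. They do not tell look-alikes from the thing itself.
- arm.search_frame(target, camera): "box" ([left, top, right, bottom] in pixels, round what is visible of it).
- arm.regions_of(target, camera): "region" (384x512 bool, what is visible of it) and "box" ([left, top, right, bottom] in pixels, round what is visible of it).
The state is a dict: "t": time; "q": joint angles; "qd": joint speeds; "joint_efforts": joint torques, N m; "eef_pos": TCP position; "ee_rot": TCP orientation; "force": force on the tool from outside, world axes, zero at the start; "moment": the same for the moment, N m; "width": finger opening in m.
Only numpy, scipy, OpenCV 4.12 (cv2) and the standard library are available. Lean on these libraries where they do the work, as an engineer would, in place of code of your own. Each camera call takes 0.05 s, during which the arm holds its last target.

## Working session

There is one attempt and no reset: what is moved stays moved. The work goes in short steps, Python scripts to look and compute and a shell command to move; the robot and the scene stay as the last step left them, time stands still between calls to the robot, and variables do not carry over. Pictures are saved under pics/ and viewed, and the job is handed in when it is done.

```bash
ls; mkdir -p pics
python3 - <<'E'
from station import arm
import cv2
s=arm.get_state();print(s)
print(arm.tip_reach)
for n in("scene","top"):
    cv2.imwrite(f"pics/{n}0.png",arm.grab_frame(n));p=arm.camera_params(n);print(n,p)
E
```

```text
pics
{'t': 0.0, 'q': array([-9.82912281e-01,  3.59340393e-01,  1.10507800e-02, -3.23929739e-04,
       -1.22406939e+00, -2.88118903e-01]), 'qd': array([-0.00035872, -0.00099133, -0.00089033,  0.00089359, -0.00051196,
       -0.00017174]), 'joint_efforts': array([-5.91532680e-04, -5.82718420e+01,  2.93066293e+01,  6.99752122e+00,
        6.91661640e-03, -1.28777151e-04]), 'eef_pos': array([ 0.19927113, -0.64470752,  0.40375372]), 'ee_rot': array([ 3.14000786e+00, -1.52108097e-04, -2.84193771e+00]), 'force': array([ 0.06178146, -0.36762798, -0.59950458]), 'moment': array([-0.02758838,  0.0083123 ,  0.00516444]), 'width': 0.08730877743760444}
0.1781
scene {'vertical_fov': 50.20961339311872, 'cx': 256.0117950621124, 'cy': 194.4363020191204, 'k1': -0.1488012620090039, 'pose': array([[-0.78526316,  0.49853056, -0.36719076,  0.95676305],
       [ 0.61910916,  0.6399747 , -0.45512221,  0.45842091],
       [ 0.00810047, -0.58472187, -0.81119339,  0.87799141],
       [ 0.        ,  0.        ,  0.        ,  1.        ]])}
top {'vertical_fov': 54.38934251821954, 'cx': 253.35891504877767, 'cy': 187.45434055032217, 'k1': -0.07160744317232672, 'pose': array([[ 2.89866125e-03, -9.93590849e-01,  1.12999217e-01,
         4.58947569e-01],
       [-9.99856768e-01, -9.95465555e-04,  1.68953436e-02,
         2.33893872e-02],
       [-1.66745719e-02, -1.13032006e-01, -9.93451420e-01,
         1.05066025e+00],
       [ 0.00000000e+00,  0.00000000e+00,  0.00000000e+00,
         1.00000000e+00]])}
```

View pics/scene0.png

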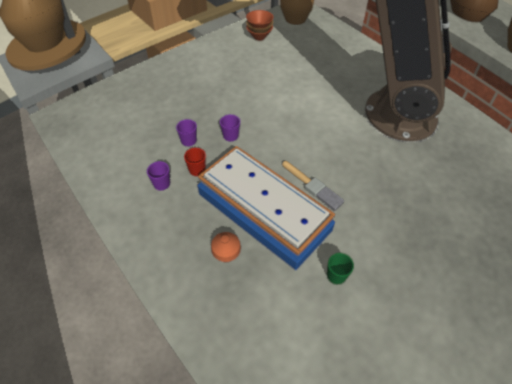

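View pics/top0.png

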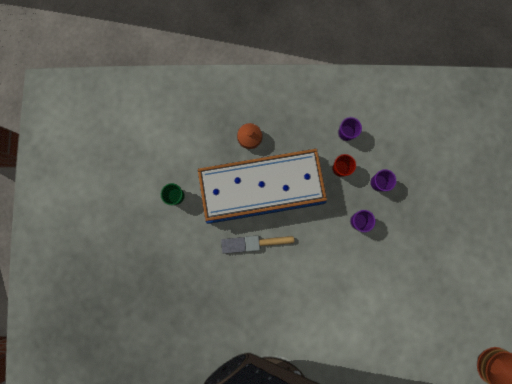

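The top view shows the red cup at (344,165), the purple look-alikes at (350,129), (383,181) and (363,220), and the green cup at (172,194). The dots run from the red end at about (307,177), (286,188), (262,184), (238,181) and (216,192). In the scene view the red cup is at (195,161), next to the dot at (229,167), so both views agree on the starting end.

```bash
cat > h.py <<'E'
import numpy as np,cv2
from station import arm
def K(p,h=384):
    f=h/2/np.tan(np.radians(p["vertical_fov"])/2)
    return np.array([[f,0,p["cx"]],[0,f,p["cy"]],[0,0,1]])
def ray(p,px):
    u=cv2.undistortPointsIter(np.array(px,float).reshape(-1,1,2),K(p),np.array([p["k1"],0,0,0,0]),None,None,(3,50,1e-10)).reshape(-1,2)
    d=np.c_[u,np.ones(len(u))]@p["pose"][:3,:3].T
    return p["pose"][:3,3],d
def onz(p,px,z):
    o,d=ray(p,px); z=np.asarray(z); return o+d*((z-o[2])/d[:,2])[:,None]
def blobs(im,box,lo=(100,60,20),hi=(135,255,200),amin=8,amax=400):
    hsv=cv2.cvtColor(im,cv2.COLOR_BGR2HSV)
    m=cv2.inRange(hsv,lo,hi)
    mm=np.zeros_like(m);x0,y0,x1,y1=box;mm[y0:y1,x0:x1]=m[y0:y1,x0:x1]
    n,l,s,c=cv2.connectedComponentsWithStats(mm)
    return [(c[i],s[i]) for i in range(1,n) if amin<=s[i][4]<=amax]
E
python3 - <<'E'
from h import *
for n,box in(("top",(203,150,325,212)),("scene",(200,150,332,250))):
    im=cv2.imread(f"pics/{n}0.png");p=arm.camera_params(n)
    b=blobs(im,box,lo=(105,120,20))
    c=[x for x,s in b]
    P=onz(p,c,.0895)
    for (x,s),w in zip(b,P): print(n,x.round(1),s[2:],w.round(4))
im=cv2.imread("pics/top0.png");p=arm.camera_params("top")
print(onz(p,[(344,165),(172,194),(249,135),(350,129),(383,181),(363,220),(240,244)],.05).round(3))
cv2.imwrite("pics/crop.png",cv2.resize(im[110:260,160:410],None,fx=3,fy=3,interpolation=cv2.INTER_CUBIC))
E
```

```text
top [306.8 176.1] [ 5  5 21] [ 0.598  -0.0989  0.0895]
top [237. 180.] [ 5  5 21] [0.5877 0.0823 0.0895]
top [261.1 183.9] [ 5  5 22] [0.5775 0.0197 0.0895]
top [285.3 187.5] [ 5  6 22] [ 0.5682 -0.0428  0.0895]
top [215.5 191.5] [ 6  6 24] [0.5576 0.1379 0.0895]
top [296.9 206.7] [ 58  10 109] [ 0.5185 -0.0724  0.0895]
scene [228.5 166.2] [ 4  3 10] [ 0.6002 -0.0945  0.0895]
scene [251.5 174.2] [ 4  4 13] [ 0.5704 -0.039   0.0895]
scene [264.5 192.3] [ 4  4 14] [0.58   0.0235 0.0895]
scene [278.1 211.6] [ 5  4 17] [0.5898 0.0856 0.0895]
scene [303.9 220.9] [ 5  5 18] [0.5597 0.1413 0.0895]
scene [320.1 237.2] [ 26  29 207] [0.56   0.1954 0.0895]
[[ 0.634 -0.206  0.05 ]
 [ 0.555  0.261  0.05 ]
 [ 0.718  0.053  0.05 ]
 [ 0.735 -0.225  0.05 ]
 [ 0.591 -0.311  0.05 ]
 [ 0.485 -0.253  0.05 ]
 [ 0.422  0.075  0.05 ]]
```

View pics/crop.png

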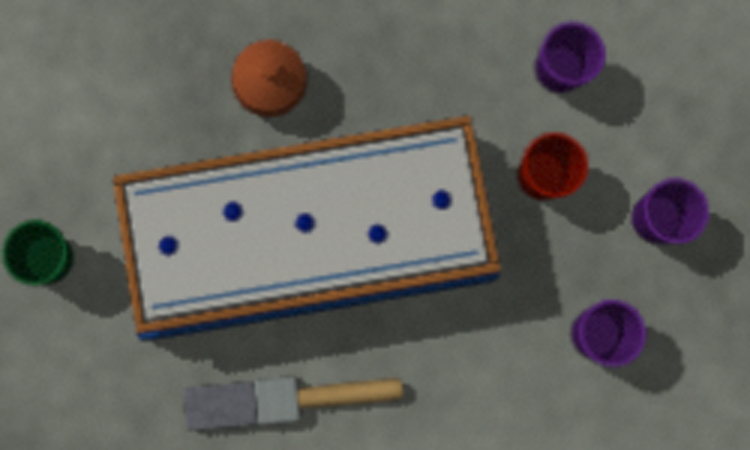

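The crop confirms the choice. The red cup is the single red one among purple look-alikes, off the -y end of the stand. So the row starts at the dot near (0.599, -0.097) and ends near (0.559, 0.139). I'll close the fingers and approach high.

```bash
python3 -m inch '[[[0.08,0.11,0],[0.16,0.22,0],[0.25,0.34,0],[0.33,0.45,0],[0.41,0.57,0],[0.50,0.68,0],[0.58,0.80,0],[0.66,0.91,0]]]' 0 10
python3 -m inch '[[[0.08,0.11,0],[0.16,0.22,0],[0.25,0.34,0],[0.33,0.45,0],[0.41,0.57,0],[0.50,0.68,0],[0.58,0.80,0],[0.66,0.91,0]]]'
python3 -m inch '[[[0.08,0.11,0],[0.16,0.22,0],[0.25,0.34,0],[0.33,0.45,0],[0.41,0.57,0],[0.50,0.68,0],[0.58,0.80,0],[0.66,0.91,0],[0.66,0.91,0]]]' | tail -3
python3 - <<'E'
from h import *
s=arm.get_state();print(s["t"],s["eef_pos"],s["ee_rot"],s["width"],s["force"])
E
```

```text
0.1 [ 0.19930863 -0.64472682  0.40380896] [ 3.14009523e+00 -1.35897826e-04 -2.84186060e+00] 0.08783002701904409 [ 0.97010047  0.83854386 -0.29305254]validation failed for argument at $[0]...
validation failed for argument at $[0]...
validation failed for argument at $[0]...
```

```bash
python3 -m inch '[[[0.08,0.11,0,0,0,0],[0.16,0.22,0,0,0,0],[0.25,0.34,0,0,0,0],[0.33,0.45,0,0,0,0],[0.41,0.57,0,0,0,0],[0.50,0.68,0,0,0,0],[0.58,0.80,0,0,0,0],[0.66,0.91,0,0,0,0]]]' 0 10
python3 - <<'E'
from h import *
s=arm.get_state();print(s["t"],s["eef_pos"],s["ee_rot"],s["width"],s["force"])
E
```

```text
t: 1.1
eef_pos: [0.3317, -0.4619, 0.4043]
ee_rot: [3.141, -0.0, -2.842]
force: [0.3, -0.9, 0.6]
width: 0.0135
1.1 [ 0.3316984  -0.46194025  0.40433631] [ 3.14099743e+00 -2.46820231e-04 -2.84175311e+00] 0.01350946311307645 [ 0.31160178 -0.91953002  0.62380832]
```

```bash
python3 -m inch '[[[0.08,0.11,0,0,0,-0.01],[0.16,0.22,0,0,0,-0.02],[0.25,0.34,0,0,0,-0.03],[0.33,0.45,0,0,0,-0.043],[0.41,0.57,0,0,0,-0.043],[0.50,0.68,0,0,0,-0.043],[0.58,0.80,0,0,0,-0.043],[0.66,0.91,0,0,0,-0.043]]]'
python3 -m inch '[[[0.08,0.11,0,0,0,0],[0.16,0.22,0,0,0,0],[0.25,0.34,0,0,0,0],[0.33,0.45,0,0,0,0],[0.41,0.57,0,0,0,0],[0.50,0.68,0,0,0,0],[0.60,0.80,0,0,0,0],[0.67,0.91,0,0,0,0]]]'
python3 - <<'E'
from h import *
s=arm.get_state();print(s["t"],s["eef_pos"],s["ee_rot"],s["width"],s["force"])
p=arm.camera_params("wrist");im=arm.grab_frame("wrist");cv2.imwrite("pics/w1.png",im)
import pickle;pickle.dump(p,open("w1.pkl","wb"));print(p)
E
```

```text
t: 2.1
eef_pos: [0.4636, -0.28, 0.4044]
ee_rot: [3.141, -0.0, -2.977]
force: [0.8, -0.5, -0.0]
width: 0.0003
t: 3.1
eef_pos: [0.5979, -0.0979, 0.4042]
ee_rot: [3.141, -0.001, -2.977]
force: [-0.2, -0.6, 0.0]
width: 0.0003
3.1 [ 0.59792797 -0.09789066  0.40417417] [ 3.14143362e+00 -7.86175039e-04 -2.97695093e+00] 0.0003393746525489832 [-0.22775223 -0.56780369  0.035859  ]
{'vertical_fov': 64.23529762776552, 'cx': 247.45221939775513, 'cy': 191.5038608513449, 'k1': -0.04518139240864388, 'pose': array([[-1.63992996e-01,  9.51905199e-01,  2.58810333e-01,
         5.27900953e-01],
       [ 9.86461494e-01,  1.58212753e-01,  4.31560594e-02,
        -1.09640313e-01],
       [ 1.33382056e-04,  2.62383719e-01, -9.64963609e-01,
         3.83734965e-01],
       [ 0.00000000e+00,  0.00000000e+00,  0.00000000e+00,
         1.00000000e+00]])}
```

View pics/w1.png

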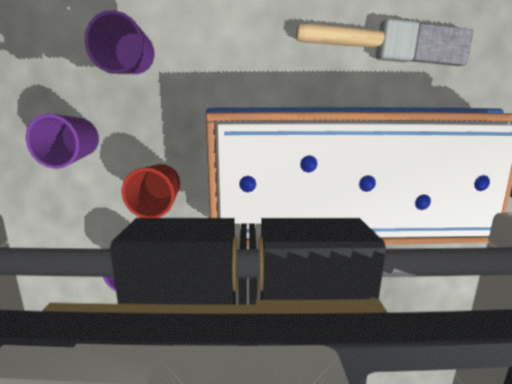

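The wrist view shows all five dots at about (248,184), (309,163), (368,183), (423,202) and (482,183), with the red cup at left (150,190) and the closed fingertips at (248,265). I'll compute dot positions from this view too.

Run:
```python
from h import *
import pickle
im=cv2.imread("pics/w1.png");p=pickle.load(open("w1.pkl","rb"))
b=blobs(im,(220,140,510,225),lo=(105,120,20),amin=50)
c=[x for x,s in b];P=onz(p,c,.0892)
W=P[np.argsort(P[:,1])];print(W.round(4),[s[4] for x,s in b])
T=np.array([[.598,-.0989],[.5682,-.0428],[.5775,.0197],[.5877,.0823],[.5576,.1379]])
S=np.array([[.6002,-.0945],[.5704,-.039],[.58,.0235],[.5898,.0856],[.5597,.1413]])
print((W[:,:2]-T).round(4),(W[:,:2]-S).round(4)); print(np.median([W[:,:2],T,S],0).round(4))
# tip corners projected check
f=arm.get_state();print(f["eef_pos"])
a=W[0,:2];d=W[4,:2]-a
print(onz(p,[(247,265)],.226))
```

```text
[[ 0.5989 -0.0978  0.0892]
 [ 0.5693 -0.0424  0.0892]
 [ 0.5788  0.0198  0.0892]
 [ 0.5882  0.0821  0.0892]
 [ 0.5588  0.1374  0.0892]] [np.int32(187), np.int32(179), np.int32(173), np.int32(151), np.int32(154)]
[[ 0.0009  0.0011]
 [ 0.0011  0.0004]
 [ 0.0013  0.0001]
 [ 0.0005 -0.0002]
 [ 0.0012 -0.0005]] [[-0.0013 -0.0033]
 [-0.0011 -0.0034]
 [-0.0012 -0.0037]
 [-0.0016 -0.0035]
 [-0.0009 -0.0039]]
[[ 0.5989 -0.0978]
 [ 0.5693 -0.0424]
 [ 0.5788  0.0198]
 [ 0.5882  0.0823]
 [ 0.5588  0.1379]]
[ 0.59926387 -0.09598939  0.4040596 ]
[[ 0.61333021 -0.09567977  0.226     ]]
```

```bash
python3 -m inch '[[[0,0,-0.1,0,0,0],[0,0,-0.2,0,0,0],[0,0,-0.3,0,0,0],[0,0,-0.4,0,0,0],[0,0,-0.5,0,0,0],[0,0,-0.6,0,0,0],[0,-0.005,-0.6,0,0,0],[0,-0.005,-0.6,0,0,0]]]'
python3 - <<'E'
from h import *
import time
for i in range(3):
    im=arm.grab_frame("scene");s=arm.get_state();print(s["t"],s["eef_pos"].round(4),s["ee_rot"].round(4),s["force"].round(2))
cv2.imwrite("pics/s2.png",cv2.resize(im[110:290,150:370],None,fx=3,fy=3,interpolation=cv2.INTER_CUBIC))
E
```

```text
t: 4.15
eef_pos: [0.5976, -0.0999, 0.2853]
ee_rot: [-3.141, 0.001, -2.977]
force: [-0.0, -0.5, 0.5]
width: 0.0002
4.2 [ 0.5977 -0.0999  0.2856] [-3.1413e+00  1.2000e-03 -2.9768e+00] [-0.22  0.56  0.43]
4.25 [ 0.5977 -0.0998  0.2857] [-3.1414e+00  1.5000e-03 -2.9768e+00] [-0.07  0.54  0.18]
4.3 [ 0.5976 -0.0999  0.2857] [-3.1414e+00  1.6000e-03 -2.9768e+00] [-0.23  0.54  0.85]
```

View pics/s2.png

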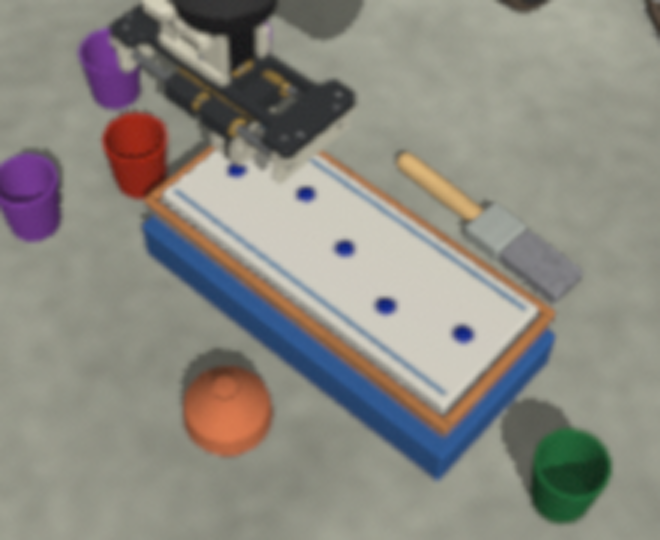

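The closed tips hover about 17 mm above dot 1, next to the red cup, with everything undisturbed. Next I correct xy and come down in small steps.

```bash
python3 -m inch '[[[0.007,0.015,-0.02,0,0,0],[0.007,0.015,-0.04,0,0,0],[0.007,0.015,-0.06,0,0,0],[0.007,0.015,-0.06,0,0,0],[0.007,0.015,-0.06,0,0,0]]]'
python3 -m inch '[[[0,0,-0.005,0,0,0],[0,0,-0.01,0,0,0],[0,0,-0.01,0,0,0]]]'
```

```text
t: 4.92
eef_pos: [0.5988, -0.0969, 0.2726]
ee_rot: [-3.142, -0.0, -2.977]
force: [-0.2, -0.4, 0.5]
width: 0.0004
t: 5.3
eef_pos: [0.5987, -0.0969, 0.2706]
ee_rot: [3.142, -0.0, -2.977]
force: [-0.3, 0.3, 0.3]
width: 0.0002
```

Tip is at about 92.5 mm, no contact yet. I'll continue in 1 mm steps.

```bash
python3 -m inch '[[[0,0,-0.005,0,0,0],[0,0,-0.005,0,0,0],[0,0,-0.005,0,0,0]]]'
python3 -m inch '[[[0,0,-0.005,0,0,0],[0,0,-0.005,0,0,0],[0,0,-0.005,0,0,0]]]'
```

```text
t: 5.68
eef_pos: [0.5987, -0.0969, 0.2697]
ee_rot: [-3.142, -0.0, -2.977]
force: [-0.1, 0.6, -0.2]
width: 0.0005
t: 6.05
eef_pos: [0.5988, -0.0969, 0.2689]
ee_rot: [-3.141, 0.0, -2.977]
force: [-0.9, 0.2, 2.6]
width: 0.0002
```

```bash
cat > f.py <<'E'
from h import *
F=[];E=[]
for i in range(4):
    arm.grab_frame("scene");s=arm.get_state();F.append(s["force"]);E.append(s["eef_pos"])
print(s["t"],np.mean(E,0).round(4),np.mean(F,0).round(2),np.std(F,0).round(2))
E
python3 f.py
```

```text
6.25 [ 0.5988 -0.0969  0.2688] [-0.42  0.26  2.07] [0.65 0.7  0.21]
```

In contact with dot 1 at about 2 N. I'll slide to dot 2 a hair lower.

```bash
python3 -m inch '[[[0,0,-0.003,0,0,0],[-0.021,0.04,-0.003,0,0,0],[-0.042,0.079,-0.003,0,0,0],[-0.063,0.119,-0.003,0,0,0],[-0.085,0.158,-0.003,0,0,0],[-0.106,0.198,-0.003,0,0,0],[-0.127,0.238,-0.003,0,0,0],[-0.148,0.277,-0.003,0,0,0]]]'
python3 f.py
```

```text
t: 7.25
eef_pos: [0.5691, -0.041, 0.2684]
ee_rot: [-3.141, 0.001, -2.977]
force: [2.1, -2.1, 2.1]
width: 0.0002
7.45 [ 0.5688 -0.0407  0.2683] [-0.33  2.07  2.81] [0.67 0.38 0.93]
```

Dot 2 is in contact at about 2.5 N. On to dot 3.

```bash
python3 -m inch '[[[0.006,0.038,0,0,0,0],[0.013,0.077,0,0,0,0],[0.019,0.115,0,0,0,0],[0.026,0.153,0,0,0,0],[0.032,0.192,0,0,0,0],[0.038,0.23,0,0,0,0],[0.045,0.268,0,0,0,0],[0.051,0.307,0,0,0,0]]]'
python3 f.py
```

```text
t: 8.45
eef_pos: [0.5795, 0.0203, 0.2683]
ee_rot: [-3.141, 0.0, -2.977]
force: [-0.5, -1.3, 2.8]
width: 0.0003
8.65 [0.5796 0.0208 0.2682] [0.03 1.86 2.5 ] [0.4  1.28 0.49]
```

Dot 3 is in contact. On to dot 4.

```bash
python3 -m inch '[[[0.006,0.039,0,0,0,0],[0.011,0.078,0,0,0,0],[0.017,0.117,0,0,0,0],[0.022,0.155,0,0,0,0],[0.028,0.194,0,0,0,0],[0.034,0.233,0,0,0,0],[0.039,0.272,0,0,0,0],[0.045,0.311,0,0,0,0]]]'
python3 f.py
```

```text
t: 9.65
eef_pos: [0.5884, 0.0825, 0.2683]
ee_rot: [-3.141, 0.0, -2.977]
force: [-0.4, -2.9, 2.6]
width: 0.0005
9.85 [0.5886 0.083  0.2682] [-0.7   1.93  2.49] [0.3  0.93 0.36]
```

```bash
python3 -m inch '[[[-0.018,0.035,0,0,0,0],[-0.037,0.069,0,0,0,0],[-0.055,0.104,0,0,0,0],[-0.074,0.138,0,0,0,0],[-0.093,0.173,0,0,0,0],[-0.111,0.208,0,0,0,0],[-0.13,0.242,0,0,0,0],[-0.148,0.277,0,0,0,0]]]'
python3 f.py
```

```text
t: 10.85
eef_pos: [0.5587, 0.1379, 0.2684]
ee_rot: [-3.142, 0.001, -2.977]
force: [1.3, -2.4, 3.0]
width: 0.0002
11.05 [0.5585 0.1383 0.2683] [-1.46  1.47  2.28] [0.74 1.07 0.37]
```

Contact was felt on dot 5 at 2.3 N. Now lift straight up and look.

```bash
python3 -m inch '[[[0,0,0.03,0,0,0],[0,0,0.1,0,0,0],[0,0,0.2,0,0,0],[0,0,0.3,0,0,0],[0,0,0.4,0,0,0],[0,0,0.5,0,0,0],[0,0,0.6,0,0,0],[0,0,0.6,0,0,0]]]'
python3 f.py
python3 - <<'E'
from h import *
p=arm.camera_params("wrist");im=arm.grab_frame("wrist");sc=arm.grab_frame("scene");tp=arm.grab_frame("top")
b=blobs(im,(0,120,511,225),lo=(105,120,20),amin=50)
for (c,s) in b: print(c.round(1),s[4],onz(p,[c],.0892).round(4))
a=im; cv2.imwrite("pics/end.png",cv2.resize(np.hstack([im,sc]),(800,300)))
o=cv2.imread("pics/scene0.png");p=arm.camera_params("scene")
cv2.imwrite("pics/diff.png",cv2.resize(np.hstack([o[90:300,140:370],sc[90:300,140:370]]),(800,365)))
E
```

```text
t: 12.05
eef_pos: [0.5591, 0.1374, 0.3905]
ee_rot: [3.14, 0.004, -2.977]
force: [0.8, -0.1, -0.4]
width: 0.0003
12.25 [0.5585 0.1373 0.3882] [ 0.32  0.66 -0.67] [0.12 0.18 0.4 ]
[ 60.  167.6] 192 [[ 0.5687 -0.0395  0.0892]]
[124.5 187.8] 195 [[0.5783 0.0226 0.0892]]
[250.7 187.2] 205 [[0.5582 0.1402 0.0892]]
[  5.1 188.8] 150 [[ 0.5986 -0.0941  0.0892]]
[188.5 207.6] 192 [[0.5878 0.0849 0.0892]]
```

View pics/end.png

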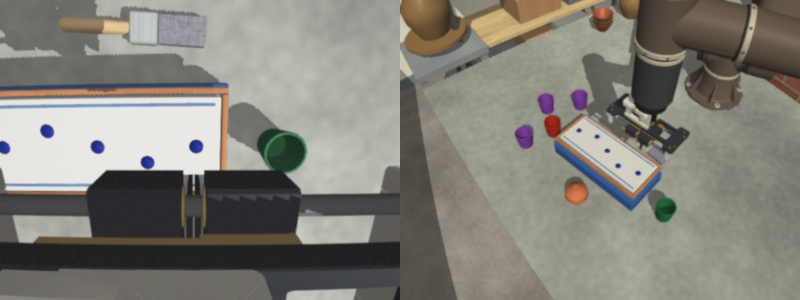

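View pics/diff.png

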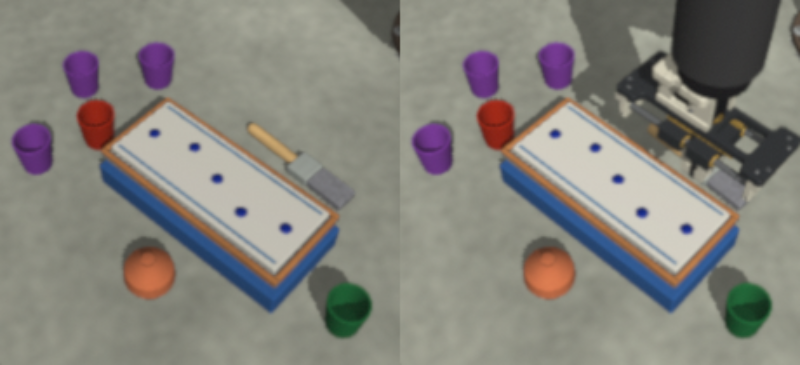

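The scene is as before. The tile lies flat inside its lips, and the cups, pot and brush have not moved. I'm handing the job in.

```bash
python3 -c "
from station import arm
arm.job_done(); print(arm.get_state()['t'])"
```

```text
the job is handed in; nothing more can be done
the job is handed in; nothing more can be done
```

I ran the closed fingertips, pointing down, from the red-cup end along dots 1 to 5 in order, then lifted straight up and handed the job in. It took about 12.4 s of the 45 s allowed.

- **Touch:** I felt contact on every dot, with an average vertical force of about 2 to 2.8 N and single noisy readings up to 3.0 N. I held the tip height constant, which by calculation left it about 2 mm above the tile between dots. The plate should have moved only 1–2 mm of its 14 mm travel; this is worked out from the forces, not measured.
- **After the lift:** The force reading was back near zero, with the tips about 120 mm above the tile. The cups, pot and brush look unmoved in the pictures, and the tile lies flat inside its lips.
- **Disagreements:** Before the run, the scene camera put the dots about 3.5 mm further along +y than the other two cameras; I went by the wrist camera. Afterwards the wrist camera placed the dots 2–4 mm further along +y than before. That could be the tile sliding within its 3 mm play, or arm and camera error. Either way it is well inside a dot's 18 mm width.

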